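Pack the blood-tube carrier for the courier

TASK

Pack the specimen carrier for the courier: stand each of the lilac, green and yellow racks of tubes fully down in the bay of the same colour as its caps, keeping the racks upright, and when all three are in, lower the retaining cover over the carrier's two locating pins until it lies flat on the crossbars. The red-capped rack is not going today: leave it standing where it is.

Things in the scene. Friction and masses are not known exactly. Their poses are not given: they have to be found in the camera images.
- rack_lilac_center (a point): rack of five lilac-capped tubes in one row: pale blue, 112 mm long (x), 24 mm wide (y) on a 30 mm wide foot 6 mm thick; 88 mm high to the tops of the caps (16 mm diameter). Grip across its solid pale blue body, 6 to 56 mm above the underside. Point: its centre, 44 mm above the underside; z up. 0.15 kg, end for end alike; starts standing on the table.
- rack_green_center (a point): rack of five green-capped tubes in one row: pale blue, 112 mm long (x), 24 mm wide (y) on a 30 mm wide foot 6 mm thick; 88 mm high to the tops of the caps (16 mm diameter). Grip across its solid pale blue body, 6 to 56 mm above the underside. Point: its centre, 44 mm above the underside; z up. 0.15 kg, end for end alike; starts standing on the table.
- rack_yellow_center (a point): rack of five yellow-capped tubes in one row: pale blue, 112 mm long (x), 24 mm wide (y) on a 30 mm wide foot 6 mm thick; 88 mm high to the tops of the caps (16 mm diameter). Grip across its solid pale blue body, 6 to 56 mm above the underside. Point: its centre, 44 mm above the underside; z up. 0.15 kg, end for end alike; starts standing on the table.
- rack_red_center (a point): rack of five red-capped tubes in one row: pale blue, 112 mm long (x), 24 mm wide (y) on a 30 mm wide foot 6 mm thick; 88 mm high to the tops of the caps (16 mm diameter). Grip across its solid pale blue body, 6 to 56 mm above the underside. Point: its centre, 44 mm above the underside; z up. 0.15 kg, end for end alike; starts standing on the table. Has no bay.
- bay_lilac: lilac bay: shallow lilac insert fixed on the carrier, 134 (x, length) x 52 mm (y) outside, 128 x 46 mm inside, rim 9 mm high; floor 3 mm above its origin, the centre of its underside, 8 mm above the table. A rack standing in it has its centre 47 mm above the origin. The three bays lie side by side, 66 mm apart along y, colours in any order
- bay_green: green bay: shallow green insert fixed on the carrier, 134 (x, length) x 52 mm (y) outside, 128 x 46 mm inside, rim 9 mm high; floor 3 mm above its origin, the centre of its underside, 8 mm above the table. A rack standing in it has its centre 47 mm above the origin. The three bays lie side by side, 66 mm apart along y, colours in any order
- bay_yellow: yellow bay: shallow yellow insert fixed on the carrier, 134 (x, length) x 52 mm (y) outside, 128 x 46 mm inside, rim 9 mm high; floor 3 mm above its origin, the centre of its underside, 8 mm above the table. A rack standing in it has its centre 47 mm above the origin. The three bays lie side by side, 66 mm apart along y, colours in any order
- seat (a point): carrier: fixed grey base 190 (x, along the bays) x 210 mm with at x = +-84 mm an aluminium crossbar on two posts, 14 x 208 mm, top 104 mm above the table (5 mm over caps of racks in bays). Mid-crossbar, at (+-84, 0) mm, a brass pin 9 mm in diameter, 18 mm high, its upper 8 mm tapered to 3 mm. Point: midway between the pins, at crossbar top height, where the cover's underside rests; z up
- cover_under (a point): retaining cover: loose slate-blue plate 190 (x) x 156 (y) x 6 mm, about 0.3 kg, lying flat on the table at the start, with two round through holes 13 mm in diameter at (+84, 0) and (-84, 0) mm for the carrier's pins; end for end alike. Point: centre of its underside; z up
- cover_grip (a point): middle of the cover's black handle bar, 47 mm above the cover's underside: the bar runs along the cover's x, 90 mm long, 14 mm wide (y), 14 mm high, on a leg at each end, with a clear gap of 34 mm between plate and bar

How it is judged:
By the outcome, as a careful person would: the job done as asked, in the order asked, and still so for the second after the job is handed in, with the robot touching nothing.
It also fails if it takes over 133 s, if anything falls off the work surface, if the arm or the gripper's body presses on something with over 40 N, if the wrist force passes 120 N, or if a joint passes its speed limit or range.

ROBOT

A 6-joint arm with a two-finger parallel gripper is mounted at the origin on the work surface. World frame = base frame: x ahead of the robot, y to its left, z up, the work surface at z = 0. Lengths are in mm, angles in degrees, forces in N, time in s.
With the tool pointing down it reaches from about 425 to 950 mm from the base axis. Payload 3.5 kg.
Tool frame: the origin (TCP) lies midway between the tips of the shut fingers; the grasp point (between the pads) lies 19 mm behind it (ctrl.grasp_offset is the distance from the TCP to the grasp point, in mm); z points along the fingers, y is the direction in which the jaws open and shut (so a half turn about z gives the same grasp; the last joint's range is limited). The gripper opens to 85 mm and grips with 20 to 120 N. Pads are 22 mm wide; open, the fingers measure 114 mm over their backs; the gripper's body (76 mm by 85 mm) begins 54 mm behind the grasp point. The pads swing forward as they close: fully open they stand 13 mm farther back than shut.
Start: joints at [58.098, 16.404, 90.338, -0, 73.258, -8.594], TCP at [267.042, 619.915, 231.325] pointing down, gripper open.
Joint ranges: [-158.93, 158.93], [-51.34, 127.21], [12.03, 142.37], [-87.48, 267.48], [13.55, 161.25], [-162.69, 162.69]. Speed limits (degrees/s): [159.86, 159.86, 180, 180, 180, 180].

INTERFACE

Orientations are given as [roll, pitch, yaw] about the fixed x, y, z axes, in that order (R = Rz(yaw) Ry(pitch) Rx(roll)).
In Python, from bench import ctrl gives the robot as it stands.
- The arm moves only by the tool apply_moves, never from a script. Its argument "moves" is a list that holds one entry, the list of rows, each a list of 5 numbers: the shift along the world's x, y, z in m, then the turn about the world's z in rad, then the finger opening in m, from 0 to 0.0854. In form: [[[x, y, z, roll, claw], ...]]. A call has exactly 5 rows; each row is the pose to reach, as a shift and turn from the pose commanded when the call began; what a row does not reach only later rows make up. A row lasts 1/10 s, in which the tool goes at most 50 mm and 8.59 degrees, less where a joint would pass 70% of its speed; a pose out of reach is approached as far as the arm can. A call with a gripper value outside its range is refused whole. The fingers move at their own pace and stop on an object; "force" is the grip in N (left out, the last holds). Time passes only in rows, so rows that repeat a pose let the fingers close, or fill a call up. It gives the time, the measured TCP pose, the force and the opening at its end, in the units of the state.
- ctrl.read_state(): the state, without advancing time (a new reading comes with each control period).
- ctrl.snapshot(name): name is "scene" or "side" or "wrist"; returns a dict with "pixels" (400x640x3 uint8, blue, green, red), "z_map" (400x640 float32, mm along the optical axis (not along the pixel's ray), 0 where there is no reading), "vertical_fov" (degrees; the focal length in pixels is half the picture's height over the tangent of half this angle, whatever the lens; pixels are square), "cx", "cy" (the principal point, pixels), "T" (4x4, takes a point from camera to world coordinates); the wrist camera has in their place "hand_eye" (4x4, takes a point from camera to tool coordinates, whose origin is the TCP and whose axes are the flange's). Camera axes: x right, y up, looking along -z (the intrinsics and any distortion apply to the point x, -y, -z); pixel columns grow to the right and rows downward; lengths in mm; the calibration is good to about 2 mm. The wrist camera is an equidistant fisheye: a pixel r from the principal point sees the ray r / f radians off the axis. A picture is of the moment at which its call begins: read the wrist's pose just before it.
- ctrl.close_job(): hands the job in, once; it reports no verdict.
The state is a dict: "time": time; "q": joint angles; "qvel": joint speeds; "joint_torque": joint torques, N m; "eef_pos": TCP position; "orientation": TCP orientation; "force": force on the tool from outside, world axes, zero at the start; "wrist_torque": the same for the moment, N m; "width": finger opening in mm.
Only numpy, scipy, OpenCV 4.12 (cv2) and the standard library are available. Lean on these libraries where they do the work, as an engineer would, in place of code of your own. Each camera call takes 0.05 s, during which the arm holds its last target.

## Working session

There is one attempt and no reset: what is moved stays moved. The work goes in short steps, Python scripts to look and compute and a tool call to move; the robot and the scene stay as the last step left them, time stands still between calls to the robot, and variables do not carry over. Pictures are saved under pics/ and viewed, and the job is handed in when it is done.

Besides the shell and the picture viewer there is one more tool, called as name(argument=value, ...) on one line, values as JSON. apply_moves: Moves the arm, as the interface text tells. Its arguments: {"type":"object","properties":{"moves":{"type":"array"},"force":{"type":"number"}},"required":["moves"]}

```bash
ls; mkdir -p pics; python3 - <<'E'
from bench import ctrl
import cv2,numpy as np
print(ctrl.read_state())
for n in ["scene","side","wrist"]:
    s=ctrl.snapshot(n); cv2.imwrite(f"pics/{n}0.png",s["pixels"]); print(n,{k:v for k,v in s.items() if k not in("pixels","z_map")}, (s["z_map"]>0).mean())
    np.savez(f"pics/{n}0.npz",**s)
E
```

```text
pics
{'time': 0.0, 'q': array([ 5.80982605e+01,  1.64547778e+01,  9.04225687e+01, -4.63403452e-04,
        7.32569086e+01, -8.59350984e+00]), 'qvel': array([ 0.00015239,  0.01286967,  0.03629278,  0.01792549,  0.06082935,
       -0.06528793]), 'joint_torque': array([-1.27595551e-03, -4.05980086e+01, -2.92626822e+01, -2.15703244e-04,
        5.92502678e-03, -1.73026069e-05]), 'eef_pos': array([266.70085724, 619.37085556, 229.93386058]), 'orientation': array([-1.79867186e+02, -1.96223500e-02,  1.56691882e+02]), 'force': array([-0.50860997,  0.05792499, -0.00410389]), 'wrist_torque': array([-0.00404123, -0.01340373, -0.03791992]), 'width': 85.3423768797308}
scene {'vertical_fov': 53.8400103264534, 'cx': 320.6577547564403, 'cy': 203.82820760661045, 'T': array([[-7.84143102e-01, -3.55085681e-01,  5.08953588e-01,
         1.05181852e+03],
       [ 6.20182638e-01, -4.77732278e-01,  6.22210066e-01,
         6.01436973e+02],
       [ 2.22056723e-02,  8.03545910e-01,  5.94828445e-01,
         6.63847222e+02],
       [ 0.00000000e+00,  0.00000000e+00,  0.00000000e+00,
         1.00000000e+00]])
[... 226 characters left out ...]
.51117459e-01, -6.94574385e-01,
        -6.24917371e+02],
       [ 1.81749625e-02,  7.33423086e-01,  6.79529431e-01,
         6.92599823e+02],
       [ 0.00000000e+00,  0.00000000e+00,  0.00000000e+00,
         1.00000000e+00]])} 0.99602734375
wrist {'vertical_fov': 65.70646984690485, 'cx': 331.8184097615073, 'cy': 200.6904631485871, 'hand_eye': array([[-3.46770082e-04,  9.48321277e-01,  3.17311574e-01,
         8.13631146e+01],
       [ 9.99999924e-01,  2.71566971e-04,  2.81229320e-04,
         2.07298847e-01],
       [ 1.80524405e-04,  3.17311647e-01, -9.48321299e-01,
        -1.43869989e+02],
       [ 0.00000000e+00,  0.00000000e+00,  0.00000000e+00,
         1.00000000e+00]])} 0.99590625
```

View pics/scene0.png

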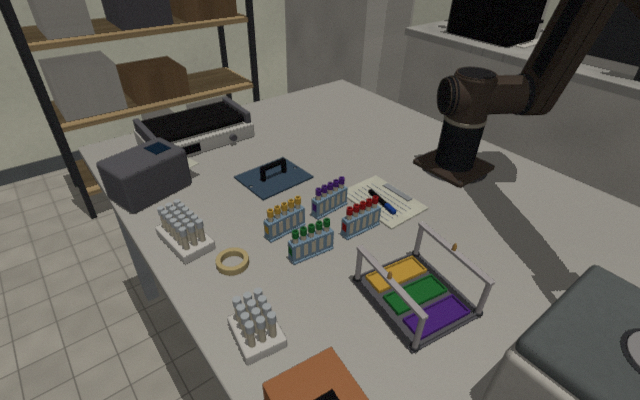

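View pics/side0.png

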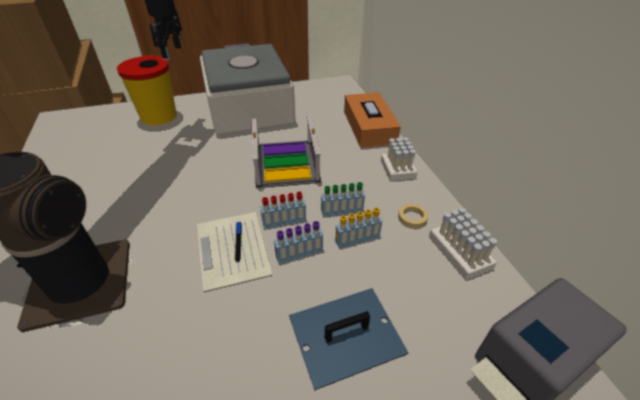

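View pics/wrist0.png

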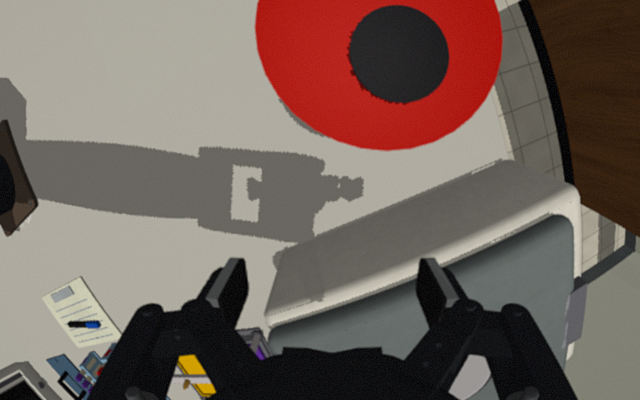

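The scene view shows the four racks in a cluster (lilac 328,195; yellow 285,215; green 310,240; red 362,215). The cover is at 273,177. The carrier has bays yellow, green and purple at 395,275 / 415,293 / 440,315. The side view agrees.

```bash
cat > h.py <<'E'
import numpy as np,cv2
from bench import ctrl
def focal(s): return 200/np.tan(np.radians(float(s["vertical_fov"]))/2)
def rot(o):
    r,p,y=np.radians(o); c,s=np.cos,np.sin
    Rx=np.array([[1,0,0],[0,c(r),-s(r)],[0,s(r),c(r)]]);Ry=np.array([[c(p),0,s(p)],[0,1,0],[-s(p),0,c(p)]]);Rz=np.array([[c(y),-s(y),0],[s(y),c(y),0],[0,0,1]])
    return Rz@Ry@Rx
def wristT(st,s):
    T=np.eye(4);T[:3,:3]=rot(st["orientation"]);T[:3,3]=st["eef_pos"]; return T@s["hand_eye"]
def rays(s,uv,fish=False):
    """camera-frame dirs with unit depth (-z=1) """
    uv=np.asarray(uv,float); f=focal(s); d=(uv-[float(s["cx"]),float(s["cy"])])/f
    if fish:
        r=np.hypot(*d.T)+1e-12; k=np.tan(r)/r; d=d*k[:,None]
    return np.c_[d[:,0],-d[:,1],-np.ones(len(d))]
def cloud(s,mask,T=None,fish=False):
    v,u=np.nonzero(mask&(s["z_map"]>0)); z=s["z_map"][v,u]
    P=rays(s,np.c_[u,v],fish)*z[:,None]; T=s["T"] if T is None else T
    return P@T[:3,:3].T+T[:3,3]
def toplane(s,uv,z,T=None,fish=False):
    T=s["T"] if T is None else T
    D=rays(s,uv,fish)@T[:3,:3].T; o=T[:3,3]; return o+D*((z-o[2])/D[:,2])[:,None]
def hsv(s): return cv2.cvtColor(s["pixels"],cv2.COLOR_BGR2HSV)
HUE={"lilac":(125,150),"green":(45,80),"yellow":(15,32),"red":None}
def cmask(s,c,smin=110,vmin=50):
    h=hsv(s); H=h[...,0]
    m=((H<7)|(H>173)) if c=="red" else (H>=HUE[c][0])&(H<=HUE[c][1])
    return m&(h[...,1]>smin)&(h[...,2]>vmin)
def rect(P):
    (c,(w,h),a)=cv2.minAreaRect(P[:,:2].astype(np.float32))
    if w<h: w,h,a=h,w,a+90
    return np.round(c,1),round(w,1),round(h,1),round((a+90)%180-90,1)
E
python3 - <<'E'
from h import *
for n in ["scene","side"]:
    s=dict(np.load(f"pics/{n}0.npz"))
    P=cloud(s,np.ones((400,640),bool)); Z=np.full((400,640),np.nan); 
    v,u=np.nonzero(s["z_map"]>0); W=np.full((400,640,3),np.nan); W[v,u]=P
    inarea=(np.abs(W[...,0]-500)<400)&(np.abs(W[...,1])<500)
    for c in HUE:
        m=cmask(s,c)&inarea
        k,l,st,ce=cv2.connectedComponentsWithStats(m.astype(np.uint8))
        for i in range(1,k):
            if st[i,4]>12: 
                q=W[l==i]; print(n,c,st[i,4],np.round(ce[i]),np.round(np.median(q,0)),np.round(np.percentile(q[:,2],95)), np.round(toplane(s,[ce[i]],80)[0][:2]))
E
```

```text
scene lilac 177 [329. 186.] [486. -56.  82.] 89.0 [484. -58.]
scene lilac 19 [314. 207.] [536. -56.  34.] 41.0 [574.  -8.]
scene lilac 1101 [443. 314.] [524. 365.  11.] 17.0 [582. 389.]
scene lilac 182 [411. 322.] [595. 336.  12.] 17.0 [642. 364.]
scene green 45 [326. 222.] [589.  58.  83.] 89.0 [586.  56.]
scene green 43 [319. 225.] [609.  56.  83.] 89.0 [607.  53.]
scene green 42 [311. 228.] [630.  54.  84.] 89.0 [628.  51.]
scene green 43 [303. 231.] [651.  51.  84.] 89.0 [649.  48.]
scene green 45 [295. 234.] [671.  49.  85.] 89.0 [669.  45.]
scene green 742 [425. 289.] [504. 297.  11.] 17.0 [561. 329.]
scene green 309 [396. 303.] [583. 285.  12.] 17.0 [632. 319.]
scene yellow 99 [294. 201.] [596. -54.  83.] 89.0 [600. -57.]
scene yellow 94 [280. 208.] [642. -53.  83.] 89.0 [642. -55.]
scene yellow 47 [270. 213.] [675. -51.  84.] 89.0 [673. -54.]
scene yellow 18 [266. 230.] [686. -55.  33.] 41.0 [713.  -6.]
scene yellow 20 [454. 247.] [453. 308. 113.] 119.0 [416. 291.]
scene yellow 716 [405. 269.] [495. 234.  12.] 19.0 [553. 271.]
scene yellow 312 [377. 281.] [573. 220.  12.] 17.
[... 752 characters left out ...]
7. 190.] [584.  46.  85.] 89.0 [586.  51.]
side green 23 [335. 189.] [604.  44.  86.] 90.0 [607.  49.]
side yellow 670 [287. 174.] [521. 231.  12.] 18.0 [505. 144.]
side yellow 295 [413. 216.] [791. -39.  18.] 21.0 [750. -94.]
side yellow 168 [368. 213.] [651. -62.  86.] 90.0 [651. -57.]
side yellow 55 [351. 217.] [608. -64.  86.] 89.0 [610. -58.]
side yellow 56 [343. 220.] [587. -65.  86.] 89.0 [589. -60.]
side red 39 [299. 195.] [511.  46.  86.] 89.0 [513.  52.]
side red 43 [290. 197.] [491.  47.  86.] 89.0 [492.  53.]
side red 41 [282. 198.] [470.  48.  87.] 89.0 [471.  54.]
side red 44 [265. 201.] [428.  50.  87.] 89.0 [429.  56.]
side red 39 [273. 199.] [449.  49.  87.] 89.0 [450.  55.]
```

```bash
python3 - <<'E'
from h import *
for n in ["scene","side"]:
    s=dict(np.load(f"pics/{n}0.npz"))
    W=np.full((400,640,3),np.nan); ok=s["z_map"]>0; W[ok]=cloud(s,ok)
    X,Y,Z=W[...,0],W[...,1],W[...,2]
    for c in HUE:
        m=cmask(s,c,90)&(Z>70)&(Z<95)&(np.abs(X-550)<180)&(np.abs(Y)<110)
        P=W[m]; mu=np.median(P,0); 
        T=P[P[:,2]>86]; r=rect(T)
        print(n,c,len(T),r)
        if c!="red":
            m=cmask(s,c,90)&(Z<19)&(np.abs(X-550)<200)&(Y>170)&(Y<450)
            P=W[m]; f=P[P[:,2]<14]; print("   bay",rect(P),len(P),rect(f),np.round(np.percentile(P[:,2],[5,50,95])))
    # crossbars
    m=(Z>98)&(Z<110)&(np.abs(X-530)<200)&(Y>150)&(Y<480)
    lab=cv2.connectedComponentsWithStats(m.astype(np.uint8))
    for i in range(1,lab[0]):
        if lab[2][i,4]>60: print("  bar",rect(W[lab[1]==i]),lab[2][i,4],np.nanmedian(Z[lab[1]==i]))
    m=(Z>110)&(Z<130)&(np.abs(X-530)<200)&(Y>150)&(Y<480)
    lab=cv2.connectedComponentsWithStats(m.astype(np.uint8))
    for i in range(1,lab[0]):
        if lab[2][i,4]>5: print("  pin",np.round(np.median(W[lab[1]==i],0),1),lab[2][i,4])
    h=hsv(s)
    m=(h[...,0]>95)&(h[...,0]<118)&(h[...,1]>90)&(Z<14)&(Z>2)&(Y<-100)&(Y>-400)&(X>300)&(X<900)
    lab=cv2.connectedComponentsWithStats(m.astype(np.uint8)); 
    i=1+np.argmax(lab[2][1:,4]); print("  cover",rect(W[lab[1]==i]),lab[2][i,4],np.nanmedian(Z[lab[1]==i]))
    c=np.nanmedian(W[lab[1]==i],0)
    m=(Z>35)&(Z<70)&(np.hypot(X-c[0],Y-c[1])<100)
    print("  handle",rect(W[m]), rect(W[m&(Z>50)]),m.sum())
E
```

```text
scene lilac 59 (array([482.4, -56.9]), 95.8, 12.1, 3.3)
   bay (array([538.4, 359.3]), 143.5, 53.3, -9.4) 1313 (array([538.5, 359.9]), 143.0, 51.2, -8.6) [ 9. 11. 17.]
scene green 103 (array([628.7,  50.7]), 95.9, 14.9, -7.4)
   bay (array([527.6, 294.3]), 144.2, 53.5, -9.2) 1090 (array([527.8, 294.1]), 144.2, 52.4, -8.6) [ 9. 11. 17.]
scene yellow 105 (array([631.1, -56. ]), 96.4, 17.3, 3.5)
   bay (array([517.4, 225.8]), 143.7, 60.5, -8.5) 1002 (array([517.4, 225.8]), 143.7, 60.5, -8.5) [ 9. 11. 17.]
scene red 93 (array([471.7,  55.5]), 96.8, 16.1, -1.9)
  bar (array([449.6, 306.2]), 207.9, 17.2, 81.3) 632 103.48995615093372
  bar (array([615.1, 280. ]), 208.9, 16.5, 80.8) 732 103.59265536674405
  pin [451.2 307.7 115.8] 23
  pin [617.1 281.5 114.9] 26
  cover (array([ 504.7, -301. ]), 22.2, 7.8, 40.8) 8 5.507313193578852
  handle (array([ 516.5, -286.8]), 89.2, 18.4, 2.5) (array([ 516.6, -287.3]), 89.3, 18.1, 3.3) 171
side lilac 105 (array([480.5, -63.3]), 94.4, 14.2, 4.2)
   bay (array([543.2, 355.5]), 136.1, 58.4, -6.8) 445 (array([544.6, 355.9]), 133.3, 57.3, -6.8) [ 9. 12. 17.]
side green 73 (array([626.5,  44.8]), 93.7, 12.9, -6.8)
   bay (array([534.4, 296.5]), 134.2, 68.7, -8.3) 509 (array([534.8, 297.1]), 133.6, 67.3, -8.3) [ 9. 12. 17.]
side yellow 138 (array([629.5, -60.2]), 99.7, 17.2, 3.5)
   bay (array([524. , 230.5]), 139.2, 78.1, -8.8) 674 (array([525.1, 231.4]), 137.4, 76.0, -8.8) [ 9. 12. 18.]
side red 116 (array([470.3,  52. ]), 96.6, 16.6, -2.8)
  bar (array([613.7, 276.9]), 207.6, 14.4, 80.9) 194 104.02083463225239
  bar (array([449. , 303.6]), 207.6, 13.7, 80.4) 205 103.94485817766292
  pin [612.9 275.8 116. ] 11
  pin [448.1 301.9 113.4] 13
  cover (array([ 521.3, -295.4]), 62.6, 10.7, 1.5) 93 6.107148819970234
  handle (array([ 515.8, -290.4]), 90.4, 14.8, 3.0) (array([ 515.3, -290.4]), 88.4, 14.8, 3.0) 450
```

apply_moves(moves=[[[0.024,-0.038,0.005,0.02,0.07],[0.048,-0.076,0.01,0.05,0.07],[0.072,-0.114,0.02,0.08,0.07],[0.096,-0.152,0.02,0.11,0.07],[0.12,-0.19,0.02,0.14,0.07]]], force=40)

```text
time: 0.65
eef_pos: [387.7, 428.4, 251.5]
orientation: [180.0, 0.0, 164.8]
force: [1.1, 0.2, 0.5]
width: 69.7
```

apply_moves(moves=[[[0.024,-0.038,0,0.03,0.07],[0.048,-0.076,0,0.06,0.07],[0.072,-0.114,0,0.09,0.07],[0.096,-0.152,0,0.12,0.07],[0.12,-0.19,0,0.143,0.07]]])

```text
time: 1.15
eef_pos: [507.5, 238.2, 251.1]
orientation: [-180.0, -0.0, 173.0]
force: [0.3, 0.2, 0.5]
width: 70.0
```

apply_moves(moves=[[[0.024,-0.038,0,0,0.07],[0.048,-0.076,0,0,0.07],[0.072,-0.114,0,0,0.07],[0.097,-0.152,0,0,0.07],[0.1206,-0.1921,-0.02,0,0.07]]])

```text
time: 1.65
eef_pos: [629.9, 46.6, 234.7]
orientation: [180.0, 0.4, 172.9]
force: [0.4, 0.5, 1.1]
width: 69.8
```

apply_moves(moves=[[[0,0,-0.02,0,0.07],[0,0,-0.04,0,0.07],[0,0,-0.06,0,0.07],[0,0,-0.06,0,0.07],[0,0,-0.06,0,0.07]]])

```text
time: 2.15
eef_pos: [627.1, 48.4, 171.3]
orientation: [-180.0, -0.1, 172.9]
force: [1.2, 0.7, 0.3]
width: 69.8
```

```bash
cat > w.py <<'E'
import sys
from h import *
st=ctrl.read_state(); s=ctrl.snapshot("wrist"); n=sys.argv[1]
cv2.imwrite(f"pics/{n}.png",s["pixels"]); np.savez(f"pics/{n}.npz",**s,eef_pos=st["eef_pos"],orientation=st["orientation"])
print(st["time"],st["eef_pos"],st["orientation"],st["force"],st["width"])
T=wristT(st,s); ok=s["z_map"]>0; W=np.full((400,640,3),np.nan); W[ok]=cloud(s,ok,T,True)
X,Y,Z=W[...,0],W[...,1],W[...,2]
for c in HUE:
    m=cmask(s,c,90)&(Z>86)&(Z<96); 
    if m.sum()>20: print(c,rect(W[m]),m.sum(),np.median(Z[m]))
E
python3 w.py w1
```

```text
2.15 [627.0752891   48.3692365  171.29142426] [-1.79996183e+02 -6.74217139e-02  1.72910967e+02] [1.18021418 0.70171927 0.32935888] 69.77752027379972
lilac (array([482.1, -59.2]), 95.8, 16.3, 4.0) 1160 89.42662759359035
green (array([626.8,  49. ]), 98.6, 14.8, -6.5) 906 89.23669116685818
yellow (array([629.6, -57.1]), 99.4, 15.9, 2.4) 1195 89.36403632597688
red (array([494.3,  54.1]), 52.7, 15.1, -3.0) 935 89.35038854865138
```

apply_moves(moves=[[[0,0,-0.03,0,0.07],[0,0,-0.06,0,0.07],[0,0,-0.09,0,0.07],[0,0,-0.11,0,0.07],[0,0.0005,-0.12,0,0.07]]])

```text
time: 2.7
eef_pos: [627.1, 49.0, 50.9]
orientation: [-180.0, -0.1, 172.9]
force: [0.1, -0.2, 0.4]
width: 69.8
```

apply_moves(moves=[[[0,0,-0.01,0,0.07],[0,0,-0.02,0,0.07],[0,0,-0.028,0,0.07],[0,0,-0.028,0,0.07],[0,0,-0.028,0,0.07]]])

```text
time: 3.2
eef_pos: [627.6, 48.8, 23.9]
orientation: [180.0, 0.0, 172.9]
force: [0.5, 1.1, 1.0]
width: 69.8
```

apply_moves(moves=[[[0,0,0,0,0.02],[0,0,0,0,0.01],[0,0,0,0,0.01],[0,0,0,0,0.01],[0,0,0,0,0.01]]], force=40)

```text
time: 3.7
eef_pos: [627.8, 48.7, 24.1]
orientation: [-180.0, 0.1, 172.9]
force: [-0.1, -0.1, 2.3]
width: 23.2
```

apply_moves(moves=[[[0,0,0.01,0,0.01],[0,0,0.04,0,0.01],[0,0,0.08,0,0.01],[0,0,0.12,0,0.01],[0,0,0.15,0,0.01]]])

```text
time: 4.2
eef_pos: [627.7, 48.9, 176.6]
orientation: [180.0, 0.1, 172.9]
force: [0.4, -0.0, -1.6]
width: 23.4
```

apply_moves(moves=[[[-0.01,0.03,0,0,0.01],[-0.025,0.065,0.01,-0.01,0.01],[-0.04,0.1,0.01,-0.02,0.01],[-0.055,0.135,0.01,-0.03,0.01],[-0.065,0.165,0.01,-0.037,0.01]]])

```text
time: 4.7
eef_pos: [560.7, 215.4, 183.6]
orientation: [-180.0, -0.1, 170.8]
force: [-0.3, -0.3, -2.1]
width: 24.0
```

apply_moves(moves=[[[-0.01,0.03,0,0,0.01],[-0.02,0.055,0,0,0.01],[-0.0308,0.0784,0,0,0.01],[-0.0308,0.0784,0,0,0.01],[-0.0308,0.0784,0,0,0.01]]])

```text
time: 5.2
eef_pos: [531.0, 292.4, 183.5]
orientation: [-180.0, -0.0, 170.9]
force: [-0.3, 0.3, -2.0]
width: 23.4
```

```bash
cat > car.py <<'E'
import sys
from h import *
n=sys.argv[1]; st=ctrl.read_state()
print(st["eef_pos"],st["orientation"],st["force"],st["width"])
for cam in sys.argv[2:]:
    st=ctrl.read_state(); s=ctrl.snapshot(cam); cv2.imwrite(f"pics/{n}_{cam}.png",s["pixels"])
    np.savez(f"pics/{n}_{cam}.npz",**s,eef_pos=st["eef_pos"],orientation=st["orientation"])
    fish=cam=="wrist"; T=wristT(st,s) if fish else s["T"]; ok=s["z_map"]>0; W=np.full((400,640,3),np.nan); W[ok]=cloud(s,ok,T,fish)
    X,Y,Z=W[...,0],W[...,1],W[...,2]
    for nm,lo,hi in (("bar",101,108),("pin",110,125)):
        m=(Z>lo)&(Z<hi)&(np.abs(X-530)<160)&(Y>170)&(Y<430)
        k,l,stt,_=cv2.connectedComponentsWithStats(m.astype(np.uint8))
        for i in range(1,k):
            if stt[i,4]>(60 if nm=="bar" else 6): print(cam,nm,rect(W[l==i]),stt[i,4],np.round(np.median(W[l==i],0),1))
    for c in ("lilac","green","yellow"):
        m=cmask(s,c,90)&(Z<20)&(np.abs(X-550)<200)&(Y>170)&(Y<450)
        if m.sum()>30: print(cam,"bay",c,rect(W[m]),m.sum())
        m=cmask(s,c,90)&(Z>75)&(Z<400)&(np.abs(X-550)<200)&(Y>170)&(Y<450)&(Z>np.nanpercentile(Z[m],90)-3 if m.any() else False) if False else cmask(s,c,90)&(Z>75)&(Y>170)&(Y<450)&(X>350)&(X<750)
        if m.sum()>20:
            q=W[m]; q=q[q[:,2]>np.percentile(q[:,2],90)-4]; print(cam,"caps",c,rect(q),len(q),np.round(np.median(q[:,2]),1))
E
python3 car.py c1 wrist scene side
```

```text
[531.03460775 292.35286601 183.4687167 ] [-1.79955500e+02 -1.59125907e-02  1.70867775e+02] [-0.28091737  0.28128746 -1.96270903] 23.394872692483673
wrist bar (array([449. , 306.4]), 208.2, 13.8, 80.8) 5006 [448.9 305.9 105.2]
wrist bar (array([598.4, 199.8]), 44.2, 9.5, 80.3) 257 [596.7 206.3 104.6]
wrist bar (array([624.1, 360.2]), 46.2, 9.6, 80.8) 275 [621.4 353.7 104.6]
wrist pin (array([448.7, 306.5]), 8.2, 8.1, 35.2) 131 [448.8 306.5 118.6]
wrist bay lilac (array([544.6, 359.1]), 138.6, 55.4, -9.2) 6036
wrist bay green (array([481.6, 301. ]), 54.0, 32.4, 80.9) 1612
wrist caps green (array([506.5, 296.3]), 51.7, 15.6, -9.2) 3437 248.4
wrist bay yellow (array([523.3, 226. ]), 139.7, 56.2, -8.9) 6167
wrist caps yellow (array([493.7, 317.3]), 95.3, 28.7, 28.1) 58 122.0
scene bar (array([454.5, 343.5]), 132.1, 17.6, 80.4) 368 [457.  352.7 103.7]
scene bar (array([615.2, 279.8]), 209.0, 16.3, 81.1) 639 [618.4 298.1 103.6]
scene pin (array([451. , 306.8]), 7.5, 7.0, -74.9) 22 [451.6 307.5 115.5]
scene pin (array([616.3, 279.9]), 7.2, 6.6, -89.1) 23 [616.4 281.2 115.7]
scene bay lilac (
[... 166 characters left out ...]
5.5) 63 246.7
scene bay yellow (array([517. , 225.4]), 144.5, 61.2, -8.5) 1000
scene caps yellow (array([533.5, 294.7]), 173.6, 5.5, -9.4) 22 117.0
side bar (array([613.5, 275.4]), 208.2, 14.2, 80.9) 183 [610.5 259.7 104.2]
side bar (array([449. , 303.5]), 208.7, 13.6, 80.4) 198 [444.5 281.3 104. ]
side pin (array([612.6, 276.8]), 5.9, 5.3, -16.9) 10 [613.2 276.3 116.2]
side pin (array([447. , 303.1]), 8.6, 7.2, -32.5) 12 [447.9 302.4 115.2]
side bay lilac (array([543.3, 356. ]), 135.1, 58.3, -8.1) 449
side bay green (array([534.5, 298.2]), 133.0, 73.0, -9.4) 515
side caps green (array([530.4, 284.3]), 91.4, 10.0, -10.6) 39 246.9
side bay yellow (array([523.4, 230. ]), 139.6, 76.8, -8.4) 669
```

apply_moves(moves=[[[0.001,0.0005,-0.03,0,0.01],[0.001,0.0005,-0.065,0,0.01],[0.001,0.0005,-0.095,0,0.01],[0.001,0.0005,-0.115,0,0.01],[0.001,0.0005,-0.125,0,0.01]]])

```text
time: 5.85
eef_pos: [531.5, 291.1, 55.9]
orientation: [-179.9, -0.2, 170.7]
force: [0.5, 0.1, -1.1]
width: 23.4
```

apply_moves(moves=[[[0,0,-0.007,0,0.01],[0,0,-0.014,0,0.01],[0,0,-0.019,0,0.01],[0,0,-0.022,0,0.01],[0,0,-0.022,0,0.01]]])

```text
time: 6.35
eef_pos: [532.6, 292.8, 36.7]
orientation: [180.0, 0.0, 170.8]
force: [0.1, 0.2, -2.0]
width: 23.1
```

apply_moves(moves=[[[0,0,-0.001,0,0.01],[0,0,-0.002,0,0.01],[0,0,-0.0025,0,0.01],[0,0,-0.0025,0,0.01],[0,0,-0.0025,0,0.01]]])

```text
time: 6.85
eef_pos: [533.0, 293.0, 35.1]
orientation: [180.0, 0.0, 170.8]
force: [-3.1, -0.1, 5.5]
width: 23.2
```

apply_moves(moves=[[[0,0,0,0,0.028],[0,0,0,0,0.035],[0,0,0,0,0.045],[0,0,0,0,0.045],[0,0,0,0,0.045]]])

```text
time: 7.35
eef_pos: [532.5, 292.7, 33.9]
orientation: [-180.0, -0.0, 170.8]
force: [-0.9, -0.5, -0.7]
width: 45.0
```

apply_moves(moves=[[[0,0,0.02,0,0.045],[0,0,0.05,0,0.045],[0,0,0.09,0,0.045],[0,0,0.13,0,0.045],[0,0,0.16,0,0.045]]])

```text
time: 7.85
eef_pos: [533.2, 293.0, 197.1]
orientation: [179.9, 0.2, 170.8]
force: [-0.4, 0.0, 0.1]
width: 44.9
```

```bash
python3 car.py c2 wrist side
```

```text
[533.24853155 293.00300685 197.07737276] [1.79911484e+02 1.59036494e-01 1.70788859e+02] [-0.3622141   0.03631793  0.08563098] 44.923914206911284
wrist bar (array([448.6, 306.4]), 207.9, 14.6, 80.8) 4648 [449.1 310.8 105.2]
wrist bar (array([599.2, 191.2]), 27.6, 14.4, 79.7) 322 [597.  189.7 105. ]
wrist bar (array([628.4, 368.6]), 28.0, 15.0, 81.5) 328 [626.  370.6 105. ]
wrist bar (array([613.8, 279.9]), 81.0, 14.6, 80.9) 1132 [612.5 281.3 105.1]
wrist pin (array([448.7, 306.4]), 8.5, 8.0, 79.9) 115 [448.8 306.4 119.2]
wrist pin (array([612.8, 280.3]), 8.7, 6.8, 70.3) 113 [612.1 280.3 117.3]
wrist bay lilac (array([544.5, 359. ]), 138.6, 55.4, -9.0) 5635
wrist bay green (array([544.2, 291.1]), 158.9, 53.9, -8.8) 2813
wrist caps green (array([532.1, 293.3]), 98.4, 15.2, -8.9) 1157 100.3
wrist bay yellow (array([523.2, 226.1]), 139.3, 56.1, -9.3) 5728
wrist caps yellow (array([535.7, 322.2]), 172.0, 63.9, -8.9) 98 121.7
side bar (array([613.9, 276.8]), 206.2, 14.3, 81.0) 178 [610.5 258.2 103.9]
side bar (array([448.8, 302.7]), 209.0, 13.4, 80.6) 193 [444.7 282.5 103.8]
side pin (array([612.4, 276.1]), 6.4, 4.9, -22.6) 11 [612.5 276.  115.4]
side pin (array([447.3, 301.5]), 8.2, 6.2, -14.3) 13 [448.  302.1 114.7]
side bay lilac (array([541.9, 352.4]), 131.7, 51.4, -10.7) 31
side bay green (array([534.8, 297.1]), 133.6, 69.9, -10.0) 173
side caps green (array([532.1, 287.8]), 92.8, 11.9, -9.4) 41 99.1
side bay yellow (array([523.4, 229.7]), 139.2, 78.7, -8.8) 672
```

apply_moves(moves=[[[-0.005,-0.04,0,0.04,0.07],[-0.01,-0.08,0,0.08,0.07],[-0.016,-0.12,0,0.12,0.07],[-0.022,-0.16,0,0.16,0.07],[-0.028,-0.2,0,0.2,0.07]]])

```text
time: 8.45
eef_pos: [503.5, 91.3, 192.9]
orientation: [-180.0, -0.1, -177.6]
force: [0.5, -0.8, 0.9]
width: 69.8
```

apply_moves(moves=[[[-0.006,-0.04,0,0.03,0.07],[-0.012,-0.08,0,0.03,0.07],[-0.018,-0.12,0,0.03,0.07],[-0.0228,-0.1517,-0.03,0.03,0.07],[-0.0228,-0.1517,-0.05,0.03,0.07]]])

```text
time: 8.95
eef_pos: [480.7, -62.0, 142.4]
orientation: [-180.0, -0.1, -176.3]
force: [0.4, 0.2, -0.4]
width: 69.6
```

apply_moves(moves=[[[0,0,-0.03,0,0.07],[0,0,-0.06,0,0.07],[0,0,-0.08,0,0.07],[0,0,-0.1,0,0.07],[0,0,-0.105,0,0.07]]])

```text
time: 9.45
eef_pos: [479.0, -58.2, 35.8]
orientation: [179.9, -0.4, -176.0]
force: [0.2, -1.1, 0.2]
width: 70.4
```

apply_moves(moves=[[[0,0,-0.01,0,0.07],[0,0,-0.0155,0,0.07],[0,0,-0.0155,0,0.07],[0,0,-0.0155,0,0.05],[0,0,-0.0155,0,0.03]]])

```text
time: 9.95
eef_pos: [482.4, -59.2, 24.3]
orientation: [-180.0, 0.1, -176.0]
force: [-0.4, -0.3, 0.2]
width: 42.3
```

apply_moves(moves=[[[0,0,0,0,0.01],[0,0,0,0,0.01],[0,0,0,0,0.01],[0,0,0,0,0.01],[0,0,0,0,0.01]]])

```text
time: 10.45
eef_pos: [482.3, -59.2, 24.3]
orientation: [-180.0, 0.1, -176.0]
force: [-1.1, 0.2, 5.2]
width: 23.5
```

apply_moves(moves=[[[0,0,0.02,0,0.01],[0,0,0.06,0,0.01],[0,0,0.1,0,0.01],[0,0,0.14,0,0.01],[0,0,0.17,0,0.01]]])

```text
time: 10.95
eef_pos: [481.8, -58.9, 195.4]
orientation: [-180.0, 0.1, -176.0]
force: [0.3, -0.9, -1.2]
width: 23.6
```

apply_moves(moves=[[[0.005,0.035,0,-0.04,0.01],[0.01,0.075,0,-0.08,0.01],[0.016,0.115,0,-0.12,0.01],[0.022,0.155,0,-0.16,0.01],[0.028,0.195,0,-0.2,0.01]]])

```text
time: 11.45
eef_pos: [509.0, 137.6, 192.4]
orientation: [-180.0, -0.1, 172.4]
force: [0.8, -0.5, -0.6]
width: 23.2
```

apply_moves(moves=[[[0.006,0.04,0,-0.03,0.01],[0.012,0.08,0,-0.03,0.01],[0.018,0.12,0,-0.03,0.01],[0.024,0.16,0,-0.03,0.01],[0.028,0.19,0,-0.03,0.01]]])

```text
time: 11.95
eef_pos: [536.9, 328.1, 191.9]
orientation: [-180.0, -0.1, 170.9]
force: [1.1, -0.2, -2.1]
width: 23.3
```

apply_moves(moves=[[[0.002,0.02,0,0,0.01],[0.0045,0.0327,0,0,0.01],[0.0045,0.0327,0,0,0.01],[0.0045,0.0327,0,0,0.01],[0.0045,0.0327,-0.02,0,0.01]]])

```text
time: 12.45
eef_pos: [544.3, 358.5, 176.9]
orientation: [179.8, 0.3, 170.7]
force: [0.4, 0.3, -1.1]
width: 23.2
```

```bash
python3 car.py c3 wrist
```

```text
[544.31985348 358.48423579 176.91143427] [179.80928615   0.32912024 170.72805415] [ 0.36772344  0.32017852 -1.14689067] 23.237205500161142
wrist bar (array([448.7, 306.5]), 208.0, 14.5, 81.2) 4936 [451.3 325.2 105.3]
wrist bar (array([604.2, 218.3]), 83.3, 15.3, 81.0) 925 [602.2 214.8 105.1]
wrist bar (array([610.2, 279.1]), 21.6, 7.5, 82.4) 135 [608.7 279.7 104.7]
wrist pin (array([448.7, 307.3]), 8.7, 8.4, -80.5) 158 [449.2 308.4 117.7]
wrist bay lilac (array([491.9, 366.4]), 53.6, 32.4, 80.7) 1732
wrist caps lilac (array([518.8, 362.7]), 53.2, 15.5, -9.5) 4871 241.8
wrist bay green (array([542.7, 285.7]), 158.4, 64.3, -9.2) 1930
wrist caps green (array([531.7, 293.6]), 98.4, 16.0, -8.9) 1267 100.3
wrist bay yellow (array([523.3, 225. ]), 139.9, 59.3, -9.3) 5690
wrist caps yellow (array([532.1, 352.8]), 111.8, 25.2, 67.8) 19 262.4
```

View pics/c3_wrist.png

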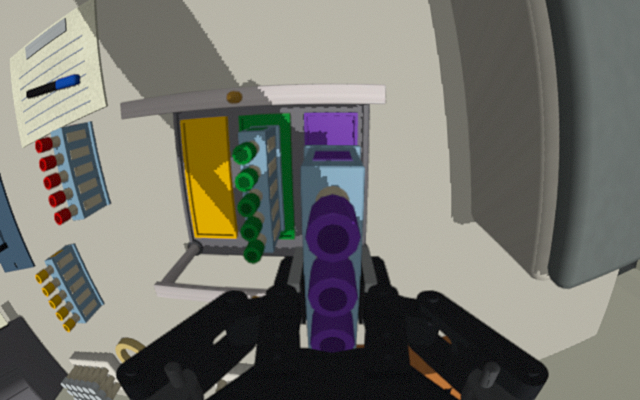

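apply_moves(moves=[[[0,0,-0.03,0,0.01],[0,0,-0.06,0,0.01],[0,0,-0.085,0,0.01],[0,0,-0.1,0,0.01],[0,0,-0.11,0,0.01]]])

```text
time: 13.0
eef_pos: [541.8, 357.6, 62.2]
orientation: [-179.9, -0.1, 170.7]
force: [-0.1, -1.0, -1.4]
width: 23.7
```

apply_moves(moves=[[[0,0,-0.01,0,0.01],[0,0,-0.018,0,0.01],[0,0,-0.024,0,0.01],[0,0,-0.027,0,0.01],[0,0,-0.0285,0,0.01]]])

```text
time: 13.5
eef_pos: [542.3, 358.8, 35.3]
orientation: [-180.0, -0.0, 170.8]
force: [-2.9, -1.7, 4.3]
width: 23.3
```

apply_moves(moves=[[[0,0,-0.001,0,0.01],[0,0,-0.001,0,0.01],[0,0,-0.001,0,0.028],[0,0,-0.001,0,0.035],[0,0,-0.001,0,0.04]]])

```text
time: 14.0
eef_pos: [542.4, 358.8, 34.1]
orientation: [180.0, 0.0, 170.8]
force: [-0.6, -0.0, 0.4]
width: 40.1
```

apply_moves(moves=[[[0,0,0,0,0.042],[0,0,0.01,0,0.042],[0,0,0.04,0,0.042],[0,0,0.08,0,0.042],[0,0,0.12,0,0.042]]])

```text
time: 14.5
eef_pos: [541.9, 358.6, 155.5]
orientation: [-180.0, -0.0, 170.8]
force: [0.2, 1.1, 0.8]
width: 42.1
```

apply_moves(moves=[[[0,0,0.03,0,0.042],[0,0,0.04,0,0.042],[0,0,0.04,0,0.042],[0,0,0.04,0,0.042],[0,0,0.04,0,0.042]]])

```text
time: 15.0
eef_pos: [540.9, 358.1, 191.0]
orientation: [-179.8, -0.2, 170.8]
force: [0.4, 1.1, -0.7]
width: 42.1
```

```bash
python3 car.py c4 wrist
```

```text
[540.94966416 358.08287566 191.03576403] [-179.84331864   -0.23668381  170.78267312] [ 0.37498743  1.103439   -0.72012963] 42.09028923590806
wrist bar (array([448.6, 306.2]), 207.4, 14.4, 80.8) 4459 [451.1 323.5 105.3]
wrist bar (array([604.4, 223.6]), 93.9, 14.5, 81.2) 978 [603.  221.6 105.1]
wrist bar (array([624.1, 344.5]), 77.1, 14.9, 80.9) 1165 [623.1 344.8 105.1]
wrist pin (array([448.8, 307.5]), 8.7, 6.9, -0.7) 127 [449.1 308.2 117.8]
wrist bay lilac (array([554.2, 356.4]), 157.6, 54.1, -9.3) 2768
wrist caps lilac (array([540.6, 359.8]), 97.6, 15.4, -9.1) 1306 100.4
wrist bay green (array([539.9, 287.1]), 152.6, 61.8, -9.3) 1794
wrist caps green (array([531.5, 293.4]), 98.2, 16.3, -9.7) 1124 100.3
wrist bay yellow (array([523.1, 225.1]), 139.9, 58.9, -9.1) 5294
wrist caps yellow (array([529.6, 354.1]), 115.9, 23.4, 69.6) 16 276.5
```

apply_moves(moves=[[[0.008,-0.04,0,0.04,0.07],[0.016,-0.08,0,0.08,0.07],[0.025,-0.12,0,0.12,0.07],[0.034,-0.16,0,0.16,0.07],[0.043,-0.2,0,0.2,0.07]]])

```text
time: 15.55
eef_pos: [584.6, 157.1, 192.3]
orientation: [-180.0, -0.2, -177.6]
force: [0.7, 0.8, 0.4]
width: 70.1
```

apply_moves(moves=[[[0.008,-0.04,0,0.013,0.07],[0.016,-0.08,0,0.013,0.07],[0.025,-0.12,0,0.013,0.07],[0.034,-0.16,0,0.013,0.07],[0.04,-0.195,0,0.013,0.07]]])

```text
time: 16.05
eef_pos: [624.8, -38.2, 192.2]
orientation: [180.0, -0.1, -177.0]
force: [0.5, -0.3, -0.1]
width: 69.6
```

apply_moves(moves=[[[0.0042,-0.0204,-0.02,0,0.07],[0.0042,-0.0204,-0.06,0,0.07],[0.0042,-0.0204,-0.09,0,0.07],[0.0042,-0.0204,-0.11,0,0.07],[0.0042,-0.0204,-0.12,0,0.07]]])

```text
time: 16.55
eef_pos: [626.8, -56.2, 69.5]
orientation: [179.9, -0.4, -177.0]
force: [0.5, 0.5, -0.2]
width: 70.1
```

```bash
python3 w.py w2
```

```text
16.55 [626.7990417  -56.20210254  69.52563805] [ 179.8758722    -0.40277633 -177.02391331] [ 0.53884712  0.5314127  -0.22441732] 70.13124463550825
yellow (array([627.6, -57.6]), 95.9, 15.4, 2.5) 3747 89.32395295630236
red (array([496.7,  52.7]), 47.1, 17.3, -1.3) 1240 89.18256901605557
```

apply_moves(moves=[[[0,0,-0.02,0,0.07],[0,0,-0.035,0,0.07],[0,0,-0.045,0,0.07],[0,0,-0.0505,0,0.07],[0,0,-0.0505,0,0.07]]])

```text
time: 17.1
eef_pos: [629.0, -56.5, 22.9]
orientation: [180.0, -0.1, -177.0]
force: [-1.0, -0.0, -0.9]
width: 70.1
```

apply_moves(moves=[[[0,0,0,0,0.05],[0,0,0,0,0.03],[0,0,0,0,0.01],[0,0,0,0,0.01],[0,0,0,0,0.01]]])

```text
time: 17.6
eef_pos: [630.1, -56.8, 24.5]
orientation: [-180.0, 0.1, -177.0]
force: [-0.2, 0.6, 3.4]
width: 23.8
```

apply_moves(moves=[[[0,0,0,0,0.01],[0,0,0.03,0,0.01],[0,0,0.07,0,0.01],[0,0,0.11,0,0.01],[0,0,0.15,0,0.01]]])

```text
time: 18.1
eef_pos: [628.6, -56.5, 173.8]
orientation: [180.0, -0.1, -177.0]
force: [0.6, -0.2, -1.9]
width: 23.5
```

apply_moves(moves=[[[-0.012,0.035,0.01,-0.04,0.01],[-0.026,0.07,0.02,-0.08,0.01],[-0.04,0.105,0.02,-0.12,0.01],[-0.053,0.14,0.02,-0.16,0.01],[-0.067,0.175,0.02,-0.2,0.01]]])

```text
time: 18.6
eef_pos: [561.2, 119.5, 192.7]
orientation: [-180.0, -0.1, 171.4]
force: [0.0, 0.2, -0.8]
width: 23.3
```

apply_moves(moves=[[[-0.012,0.035,0,-0.013,0.01],[-0.026,0.07,0,-0.013,0.01],[-0.037,0.1,0,-0.013,0.01],[-0.0405,0.1095,0,-0.013,0.01],[-0.0405,0.1095,0,-0.013,0.01]]])

```text
time: 19.1
eef_pos: [521.0, 228.7, 192.8]
orientation: [-180.0, -0.1, 170.9]
force: [-0.0, 0.2, -0.6]
width: 23.2
```

apply_moves(moves=[[[0,0,-0.03,0,0.01],[0,0,-0.06,0,0.01],[0,0,-0.09,0,0.01],[0,0,-0.115,0,0.01],[0,0,-0.13,0,0.01]]])

```text
time: 19.6
eef_pos: [521.0, 225.9, 60.7]
orientation: [-179.9, -0.2, 170.7]
force: [-0.1, -0.4, -1.2]
width: 23.3
```

```bash
python3 car.py c5 wrist
```

```text
[521.00377985 225.91698166  60.74987214] [-179.87683868   -0.20782902  170.69079616] [-0.0979811  -0.42541162 -1.16622771] 23.311486185374342
wrist bar (array([446.9, 295.6]), 186.5, 14.4, 80.9) 15587 [442.2 263.  105.2]
wrist bar (array([474.5, 234.1]), 10.9, 3.2, 79.2) 85 [473.6 234.  102.6]
wrist bar (array([510.7, 296.6]), 9.3, 4.0, 44.7) 65 [510.5 296.9 101.2]
wrist bar (array([514.5, 211.6]), 23.9, 10.5, 21.5) 303 [506.8 211.2 105.6]
wrist bar (array([519.1, 245.4]), 26.1, 16.7, -61.3) 406 [513.9 247.1 105.8]
wrist bar (array([531.6, 292.4]), 8.5, 7.7, -75.0) 67 [532.6 292.4 101.3]
wrist bar (array([510.1, 197.3]), 7.2, 2.4, 87.9) 94 [509.8 198.2 106.1]
wrist bar (array([627.8, 366.1]), 33.3, 16.4, 79.4) 469 [625.  365.9 105. ]
wrist pin (array([448.4, 305. ]), 9.2, 7.8, -12.5) 723 [448.4 304.  117.3]
wrist pin (array([475.3, 233.8]), 15.8, 7.8, 81.2) 798 [472.9 234.2 118.5]
wrist pin (array([493.2, 231.1]), 16.1, 15.4, 79.6) 904 [494.  230.8 119.7]
wrist pin (array([515. , 196.9]), 38.0, 27.0, 87.8) 3203 [507.6 192.4 118. ]
wrist pin (array([526.2, 257.8]), 38.4, 27.1, 83.9) 3201 [518.1 260.8 117.9]
wrist pin (array([513.9, 227.6]), 16.2, 15.5, 79.5) 753 [515.2 227.4 121. ]
wrist pin (array([520.8, 213.9]), 15.5, 1.0, -15.9) 21 [527.  212.3 112.7]
wrist pin (array([524.5, 238.1]), 15.2, 0.6, -5.1) 18 [530.8 237.6 115.3]
wrist bay lilac (array([513.2, 366.1]), 74.8, 60.1, -9.3) 1442
wrist caps lilac (array([527.5, 351.3]), 108.8, 68.3, 29.9) 2095 100.1
wrist bay green (array([544.1, 303.2]), 168.0, 88.1, 4.0) 3985
wrist caps green (array([508.4, 288.7]), 56.8, 55.3, -35.3) 2666 100.3
wrist bay yellow (array([499.3, 231.7]), 89.8, 55.9, -9.0) 4162
wrist caps yellow (array([475. , 254.1]), 114.6, 38.7, -45.5) 4874 125.7
```

View pics/c5_wrist.png

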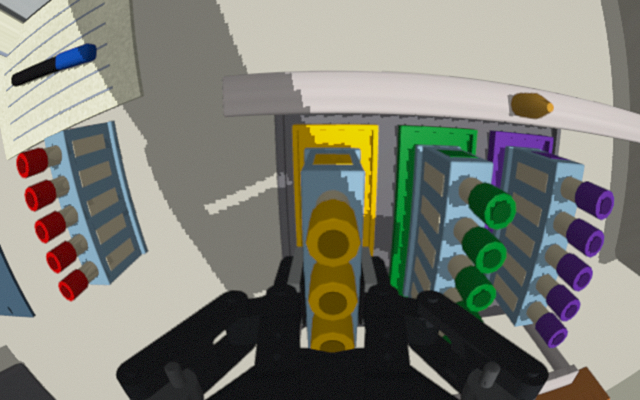

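The yellow rack hangs centred over the yellow bay (around 335,190). Green and lilac stand upright in theirs.

apply_moves(moves=[[[0,0,-0.01,0,0.01],[0,0,-0.018,0,0.01],[0,0,-0.024,0,0.01],[0,0,-0.027,0,0.01],[0,0,-0.029,0,0.01]]])

```text
time: 20.15
eef_pos: [522.1, 227.9, 35.4]
orientation: [-180.0, -0.0, 170.8]
force: [-6.1, -1.5, 10.7]
width: 23.2
```

apply_moves(moves=[[[0,0,-0.0005,0,0.01],[0,0,-0.0005,0,0.01],[0,0,-0.0005,0,0.028],[0,0,-0.0005,0,0.035],[0,0,-0.0005,0,0.04]]])

```text
time: 20.65
eef_pos: [522.2, 227.9, 34.1]
orientation: [180.0, 0.0, 170.8]
force: [0.4, -0.4, -0.3]
width: 39.8
```

apply_moves(moves=[[[0,0,0,0,0.042],[0,0,0.01,0,0.042],[0,0,0.04,0,0.042],[0,0,0.08,0,0.042],[0,0,0.12,0,0.042]]])

```text
time: 21.15
eef_pos: [521.6, 227.7, 155.6]
orientation: [-180.0, -0.0, 170.8]
force: [0.8, -0.4, 0.2]
width: 41.8
```

apply_moves(moves=[[[0.002,0.02,0.03,0,0.042],[0.005,0.04,0.06,0,0.042],[0.01,0.065,0.08,0,0.042],[0.01,0.065,0.08,0,0.042],[0.01,0.065,0.08,0,0.042]]])

```text
time: 21.65
eef_pos: [531.8, 292.9, 234.5]
orientation: [-180.0, 0.0, 170.8]
force: [0.2, -0.6, 0.3]
width: 42.2
```

```bash
python3 car.py c6 wrist scene
```

```text
[531.80741831 292.87614156 234.49942365] [-1.79990502e+02  4.02497817e-02  1.70842113e+02] [ 0.17241803 -0.57563592  0.30185238] 42.17961433498435
wrist bar (array([448.8, 306.7]), 207.6, 14.0, 80.8) 3465 [448.8 306.6 105.2]
wrist bar (array([600.3, 192.8]), 30.6, 15.6, 80.9) 329 [598.6 191.2 105.1]
wrist bar (array([627.7, 366.8]), 32.4, 14.6, 81.7) 316 [626.6 368.  105.1]
wrist bar (array([614.2, 279.7]), 81.1, 15.3, 81.3) 968 [612.6 277.2 105.1]
wrist pin (array([448.1, 306.2]), 7.6, 7.5, -9.2) 84 [448.6 306.3 118.3]
wrist pin (array([613.4, 280.4]), 7.3, 7.0, -8.8) 79 [612.  280.4 117.5]
wrist bay lilac (array([554.5, 359.2]), 158.8, 58.6, -9.3) 1463
wrist caps lilac (array([540.6, 358.9]), 99.3, 15.7, -9.1) 1004 100.3
wrist bay green (array([543.9, 290.8]), 158.6, 53.2, -9.1) 2329
wrist caps green (array([531.7, 293.3]), 98.8, 14.8, -8.7) 914 100.4
wrist bay yellow (array([529.2, 224. ]), 152.3, 58.5, -9.0) 1603
wrist caps yellow (array([518.8, 277. ]), 152.9, 128.5, -38.3) 965 100.8
scene bar (array([449.7, 306. ]), 208.5, 18.0, 81.0) 523 [452.4 321.7 103.9]
scene bar (array([614.9, 279.7]), 209.2, 16.2, 80.7) 635 [618.1 297.2 103.7]
scene pin (array([450.5, 306.5]), 7.2, 6.5, 85.2) 19 [451.8 307.4 115.8]
scene pin (array([616.5, 280.5]), 7.1, 6.0, -29.2) 23 [616.8 281.  116.3]
scene bay lilac (array([539. , 358.7]), 143.8, 53.9, -9.1) 476
scene caps lilac (array([542.4, 359.5]), 98.0, 15.5, -9.2) 221 98.8
scene bay green (array([532.3, 292.5]), 134.9, 53.5, -8.6) 230
scene caps green (array([531.5, 299.4]), 78.4, 76.1, -59.9) 137 98.7
scene bay yellow (array([514.4, 215. ]), 162.1, 58.9, 5.3) 183
scene caps yellow (array([510.1, 285. ]), 199.6, 94.9, 23.0) 53 114.8
```

View pics/c6_wrist.png

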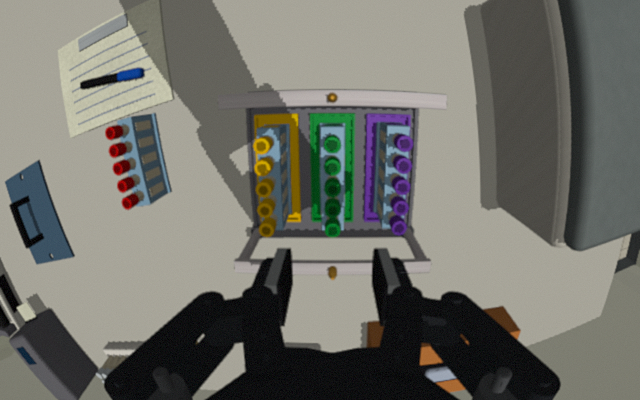

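View pics/c6_scene.png

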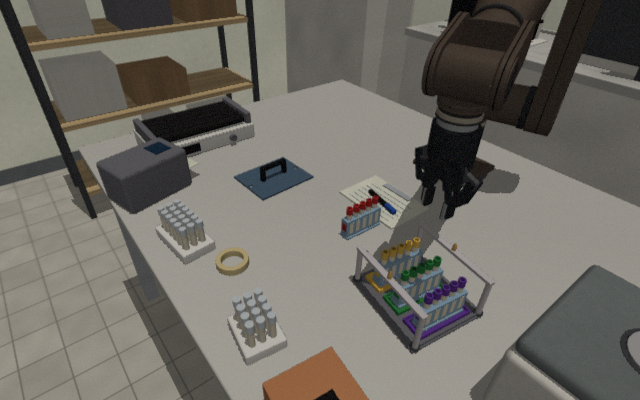

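apply_moves(moves=[[[-0.001,-0.03,0,0.03,0.06],[-0.002,-0.07,0,0.06,0.06],[-0.003,-0.11,0,0.1,0.06],[-0.004,-0.15,0,0.14,0.06],[-0.005,-0.19,0,0.18,0.06]]])

```text
time: 22.25
eef_pos: [525.4, 100.5, 232.2]
orientation: [-180.0, -0.2, -178.8]
force: [0.4, 0.0, -0.3]
width: 59.8
```

apply_moves(moves=[[[-0.001,-0.04,0,0.033,0.06],[-0.002,-0.08,0,0.033,0.06],[-0.003,-0.12,0,0.033,0.06],[-0.004,-0.16,0,0.033,0.06],[-0.005,-0.2,0,0.033,0.06]]])

```text
time: 22.75
eef_pos: [520.2, -99.1, 232.3]
orientation: [179.9, -0.2, -177.1]
force: [0.0, -0.0, 0.2]
width: 59.8
```

apply_moves(moves=[[[-0.001,-0.04,0,0,0.06],[-0.002,-0.08,0,0,0.06],[-0.003,-0.12,0,0,0.06],[-0.004,-0.16,0,0,0.06],[-0.0064,-0.191,0,0,0.06]]])

```text
time: 23.25
eef_pos: [513.7, -290.5, 232.1]
orientation: [179.9, -0.2, -177.1]
force: [0.3, 0.1, 0.2]
width: 60.1
```

apply_moves(moves=[[[0,0,-0.01,0,0.06],[0,0,-0.02,0,0.06],[0,0,-0.02,0,0.06],[0,0,-0.02,0,0.06],[0,0,-0.02,0,0.06]]])

```text
time: 23.75
eef_pos: [515.8, -287.2, 214.2]
orientation: [-180.0, 0.0, -176.9]
force: [0.1, 0.0, 0.1]
width: 60.3
```

```bash
cat > cov.py <<'E'
import sys
from h import *
n=sys.argv[1]
st=ctrl.read_state(); s=ctrl.snapshot("wrist"); cv2.imwrite(f"pics/{n}.png",s["pixels"]); np.savez(f"pics/{n}.npz",**s,eef_pos=st["eef_pos"],orientation=st["orientation"])
print(st["eef_pos"],st["orientation"],st["width"])
T=wristT(st,s); ok=s["z_map"]>0; W=np.full((400,640,3),np.nan); W[ok]=cloud(s,ok,T,True)
X,Y,Z=W[...,0],W[...,1],W[...,2]
m=(Z>45)&(Z<58)&(np.hypot(X-516,Y+289)<90); print("bar",rect(W[m]),m.sum())
mt=m&(Z>52); print("bartop",rect(W[mt]),mt.sum(),np.nanmedian(Z[mt]))
h=hsv(s); m=(h[...,0]>95)&(h[...,0]<120)&(h[...,1]>80)&(Z>3)&(Z<11)&(Y<-150)
k,l,q,c=cv2.connectedComponentsWithStats(m.astype(np.uint8)); i=1+np.argmax(q[1:,4]); print("plate",rect(W[l==i]),q[i,4],np.median(Z[l==i]))
E
python3 cov.py cv1
```

```text
[ 515.77151897 -287.19949638  214.24153477] [-1.79996682e+02  6.40452164e-03 -1.76923705e+02] 60.298218660833
bar (array([ 515.1, -288.2]), 90.0, 14.2, 2.7) 1118
bartop (array([ 515.7, -288.1]), 88.8, 14.1, 2.7) 1070 55.005014766808245
plate (array([ 515.7, -288.6]), 187.4, 153.3, 3.2) 18074 7.239828346672255
```

View pics/cv1.png

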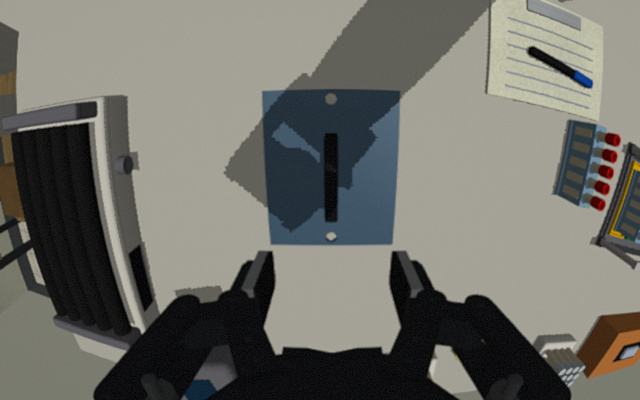

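apply_moves(moves=[[[0,-0.001,-0.03,0,0.05],[0,-0.001,-0.06,0,0.05],[0,-0.001,-0.09,0,0.05],[0,-0.001,-0.12,0,0.05],[0,-0.001,-0.145,0,0.05]]])

```text
time: 24.3
eef_pos: [515.6, -288.5, 68.1]
orientation: [180.0, -0.0, -177.0]
force: [-0.3, -0.3, 1.2]
width: 50.5
```

apply_moves(moves=[[[0,0,-0.015,0,0.05],[0,0,-0.028,0,0.05],[0,0,-0.037,0,0.05],[0,0,-0.043,0,0.05],[0,0,-0.043,0,0.05]]])

```text
time: 24.8
eef_pos: [515.5, -289.2, 25.9]
orientation: [180.0, -0.0, -177.0]
force: [0.6, 0.2, -0.4]
width: 50.0
```

apply_moves(moves=[[[0,0,0,0,0.035],[0,0,0,0,0.025],[0,0,0,0,0.005],[0,0,0,0,0.0],[0,0,0,0,0.0]]], force=70)

```text
time: 25.3
eef_pos: [516.1, -289.6, 27.1]
orientation: [-179.9, 0.1, -177.0]
force: [-0.9, 1.0, 4.8]
width: 12.7
```

apply_moves(moves=[[[0,0,0,0,0.0],[0,0,0.005,0,0.0],[0,0,0.02,0,0.0],[0,0,0.045,0,0.0],[0,0,0.07,0,0.0]]])

```text
time: 25.8
eef_pos: [514.6, -288.5, 96.0]
orientation: [179.9, -0.1, -177.0]
force: [0.3, -1.1, -3.4]
width: 12.6
```

apply_moves(moves=[[[0,0,0.03,0,0.0],[0,0,0.06,0,0.0],[0,0,0.09,0,0.0],[0,0,0.11,0,0.0],[0,0,0.12,0,0.0]]])

```text
time: 26.3
eef_pos: [516.0, -289.5, 218.8]
orientation: [-179.9, 0.1, -177.0]
force: [-0.2, -0.6, -2.9]
width: 12.6
```

```bash
cat > hold.py <<'E'
import sys
from h import *
n=sys.argv[1]
st=ctrl.read_state(); s=ctrl.snapshot("wrist"); cv2.imwrite(f"pics/{n}.png",s["pixels"]); np.savez(f"pics/{n}.npz",**s,eef_pos=st["eef_pos"],orientation=st["orientation"])
print(st["time"],st["eef_pos"],st["orientation"],st["force"],st["wrist_torque"],st["width"])
T=wristT(st,s); ok=s["z_map"]>0; W=np.full((400,640,3),np.nan); W[ok]=cloud(s,ok,T,True)
zt=st["eef_pos"][2]; h=hsv(s)
m=(h[...,0]>95)&(h[...,0]<120)&(h[...,1]>80)&(np.abs(W[...,2]-(zt-20))<15)
k,l,q,c=cv2.connectedComponentsWithStats(m.astype(np.uint8)); i=1+np.argmax(q[1:,4]); P=W[l==i]; print("plate",rect(P),q[i,4])
A=np.c_[P[:,:2]-st["eef_pos"][:2],np.ones(len(P))]; co=np.linalg.lstsq(A,P[:,2],rcond=None)[0]; print("top plane slopes deg",np.degrees(co[:2]),"z at tool",co[2],"rel tcp",co[2]-zt)
E
python3 hold.py hc1
```

```text
26.3 [ 516.00758639 -289.505619    218.84380942] [-1.79863368e+02  1.49719371e-01 -1.77004773e+02] [-0.18630797 -0.62095149 -2.93779408] [ 0.01014921 -0.0381427  -0.03210369] 12.575282960773924
plate (array([ 492. , -290.8]), 155.8, 141.9, -86.6) 48933
top plane slopes deg [ 0.10927254 -0.10149485] z at tool 198.99342329902026 rel tcp -19.850386123659064
```

View pics/hc1.png

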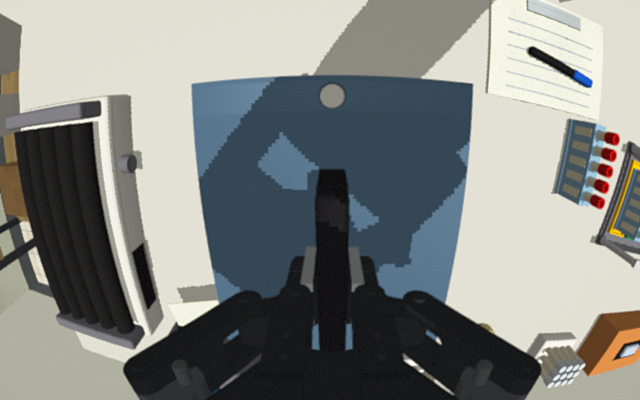

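```bash
cat > hole.py <<'E'
import sys
from h import *
n=sys.argv[1]; s=dict(np.load(f"pics/{n}.npz")); st=s
T=wristT(st,s); zt=st["eef_pos"][2]
h=hsv(s); blue=((h[...,0]>95)&(h[...,0]<120)&(h[...,1]>70)).astype(np.uint8)
roi=np.zeros_like(blue); roi[78:118,308:358]=1-blue[78:118,308:358]
k,l,q,c=cv2.connectedComponentsWithStats(roi); i=1+np.argmax(q[1:,4]); print(q[i],c[i])
cnt=cv2.findContours((l==i).astype(np.uint8),0,1)[0][0]; (ec,ax,_)=cv2.fitEllipse(cnt); print("ellipse",ec,ax)
p=toplane(s,[ec],zt-20.9,T,True)[0]
yaw=np.radians(float(s["orientation"][2])+180); u=np.array([np.cos(yaw),np.sin(yaw)]); v=np.array([-u[1],u[0]])
d=p[:2]-st["eef_pos"][:2]; print("hole",p,"in tool-aligned (along,across):",d@u,d@v)
E
python3 hole.py hc1
python3 - <<'E'
from h import *
# pins in c6 wrist: brass mask centroid cast to planes
s=dict(np.load("pics/c6_wrist.npz")); T=wristT(s,s); h=hsv(s)
m=((h[...,0]>10)&(h[...,0]<28)&(h[...,1]>100)).astype(np.uint8)
for (u0,u1,v0,v1) in ((318,346,88,106),(318,348,262,282)):
    r=np.zeros_like(m); r[v0:v1,u0:u1]=m[v0:v1,u0:u1]
    k,l,q,c=cv2.connectedComponentsWithStats(r); i=1+np.argmax(q[1:,4]); print(q[i],c[i],[np.round(toplane(s,[c[i]],z,T,True)[0],1) for z in (113,118)])
E
```

```text
[319  83  27  26 537] [331.75418994  95.46182495]
ellipse (331.7604064941406, 95.45616912841797) (25.14612579345703, 25.426891326904297)
hole [ 432.09356538 -293.92325791  197.94380942] in tool-aligned (along,across): -84.03021917068874 -0.026864248338344332
[328  93   9   9  58] [331.93103448  97.27586207] [array([448.7, 306.4, 113. ]), array([448.8, 306.4, 118. ])]
[329 267   7  13  78] [332.07692308 272.43589744] [array([613.9, 279.9, 113. ]), array([610.9, 280.4, 118. ])]
```

apply_moves(moves=[[[0,0.015,0,0,0.0],[0.001,0.045,0,-0.03,0.0],[0.002,0.08,0,-0.06,0.0],[0.003,0.115,0,-0.09,0.0],[0.004,0.15,0,-0.12,0.0]]])

```text
time: 26.85
eef_pos: [517.9, -136.4, 213.4]
orientation: [179.9, -0.3, 176.0]
force: [0.8, 0.3, -3.7]
width: 12.9
```

apply_moves(moves=[[[0.001,0.035,0,-0.03,0.0],[0.002,0.07,0,-0.06,0.0],[0.003,0.105,0,-0.08,0.0],[0.004,0.14,0,-0.092,0.0],[0.005,0.175,0,-0.092,0.0]]])

```text
time: 27.35
eef_pos: [522.5, 38.2, 213.6]
orientation: [180.0, -0.3, 170.8]
force: [0.2, 0.2, -4.0]
width: 12.5
```

apply_moves(moves=[[[0.001,0.035,0,0,0.0],[0.002,0.07,0,0,0.0],[0.003,0.105,0,0,0.0],[0.004,0.14,0,0,0.0],[0.005,0.17,0,0,0.0]]])

```text
time: 27.85
eef_pos: [527.2, 208.0, 213.4]
orientation: [-179.9, -0.3, 170.9]
force: [1.8, 0.4, -2.7]
width: 12.6
```

apply_moves(moves=[[[0.001,0.03,0,0,0.0],[0.0015,0.06,0,0,0.0],[0.0017,0.08,0,0,0.0],[0.0017,0.0875,0,0,0.0],[0.0017,0.0875,0,0,0.0]]])

```text
time: 28.35
eef_pos: [529.7, 294.0, 214.1]
orientation: [-179.9, -0.2, 171.0]
force: [0.8, 0.5, -2.7]
width: 12.9
```

apply_moves(moves=[[[0,0,-0.01,0,0.0],[0,0,-0.02,0,0.0],[0,0,-0.03,0,0.0],[0,0,-0.035,0,0.0],[0,0,-0.035,0,0.0]]])

```text
time: 28.85
eef_pos: [530.5, 292.5, 179.3]
orientation: [-179.9, -0.2, 170.8]
force: [0.9, 0.1, -3.6]
width: 12.8
```

```bash
python3 hold.py hc2; python3 hole.py hc2
```

```text
28.85 [530.50608098 292.51942173 179.27543663] [-1.79911510e+02 -1.56313539e-01  1.70800524e+02] [ 0.92574968  0.14369442 -3.62226373] [ 0.01468524  0.02372959 -0.01347399] 12.763878140697054
plate (array([506.6, 296.2]), 155.6, 141.0, 80.7) 46356
top plane slopes deg [-0.22102782 -0.05007166] z at tool 159.42626018151321 rel tcp -19.849176444399347
[319  83  26  26 525] [331.60190476  95.40190476]
ellipse (331.6023254394531, 95.38664245605469) (24.60382843017578, 25.34943962097168)
hole [447.37276211 305.95259718 158.37543663] in tool-aligned (along,across): -84.21162621807404 -0.030309614913559102
```

View pics/hc2.png

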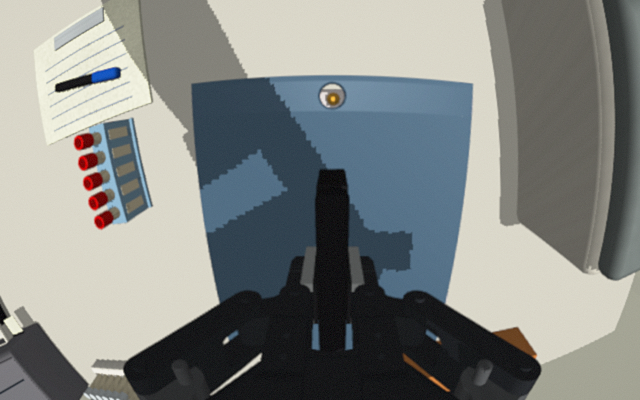

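apply_moves(moves=[[[0,0,-0.005,0,0.0],[0,0,-0.01,0,0.0],[0,0,-0.01,0,0.0],[0,0,-0.01,0,0.0],[0,0,-0.01,0,0.0]]])

```text
time: 29.4
eef_pos: [531.4, 293.4, 171.3]
orientation: [180.0, 0.0, 170.8]
force: [-0.1, -0.1, -2.9]
width: 12.8
```

```bash
python3 hold.py hc3; python3 hole.py hc3; python3 - <<'E'
from h import *
s=dict(np.load("pics/hc3.npz")); T=wristT(s,s); h=hsv(s)
r=np.zeros((400,640),np.uint8); m=((h[...,0]>10)&(h[...,0]<28)&(h[...,1]>80)); r[85:108,320:346]=m[85:108,320:346]
k,l,q,c=cv2.connectedComponentsWithStats(r); i=1+np.argmax(q[1:,4]); print(q[i],c[i],[np.round(toplane(s,[c[i]],z,T,True)[0],1) for z in (113,118)])
cv2.imwrite("pics/hc3z.png",cv2.resize(s["pixels"][70:120,300:365],None,fx=8,fy=8,interpolation=0))
E
```

```text
29.4 [531.37845537 293.40669733 171.33655524] [1.79988137e+02 2.44795744e-02 1.70846854e+02] [-0.1255752  -0.09287858 -2.94218445] [0.0293336  0.07227524 0.00825311] 12.847458973663501
plate (array([507.8, 297.2]), 155.6, 141.4, 80.9) 46349
top plane slopes deg [-0.03367572  0.0137462 ] z at tool 151.47660497381628 rel tcp -19.859950263240535
[319  83  26  25 522] [331.57854406  95.34482759]
ellipse (331.57244873046875, 95.31639099121094) (24.441659927368164, 25.3922061920166)
hole [448.27519903 306.78976633 150.43655524] in tool-aligned (along,across): -84.17397282390588 -0.0069012926898608384
[325  91  13  13 136] [331.16911765  96.88970588] [array([448.6, 306.4, 113. ]), array([448.7, 306.4, 118. ])]
```

View pics/hc3z.png

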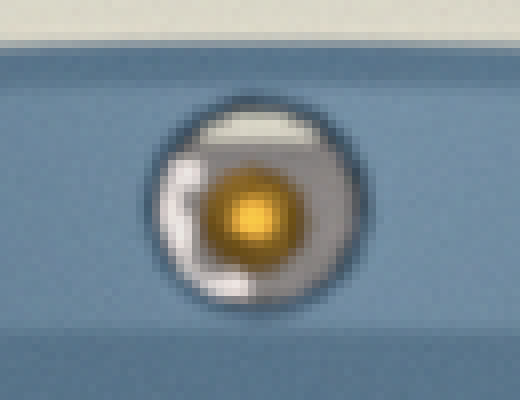

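apply_moves(moves=[[[0.0003,-0.0004,-0.005,0,0.0],[0.0003,-0.0004,-0.012,0,0.0],[0.0003,-0.0004,-0.018,0,0.0],[0.0003,-0.0004,-0.022,0,0.0],[0.0003,-0.0004,-0.025,0,0.0]]])

```text
time: 29.95
eef_pos: [531.2, 292.8, 145.1]
orientation: [-180.0, -0.1, 170.8]
force: [-0.7, -0.2, -3.3]
width: 12.8
```

apply_moves(moves=[[[0,0,-0.002,0,0.0],[0,0,-0.004,0,0.0],[0,0,-0.006,0,0.0],[0,0,-0.008,0,0.0],[0,0,-0.009,0,0.0]]])

```text
time: 30.45
eef_pos: [531.5, 292.9, 136.9]
orientation: [-180.0, -0.0, 170.8]
force: [-0.3, -1.1, -3.4]
width: 12.8
```

```bash
python3 hold.py hc4; python3 hole.py hc4;  python3 - <<'E'
from h import *
s=dict(np.load("pics/hc4.npz"))
cv2.imwrite("pics/hc4z.png",cv2.resize(s["pixels"][70:120,300:365],None,fx=8,fy=8,interpolation=0))
E
```

```text
30.45 [531.49685932 292.91489313 136.91819862] [-1.79995491e+02 -6.61693612e-03  1.70846798e+02] [-0.30390281 -1.12393734 -3.42320522] [ 0.0064986   0.00688602 -0.00323559] 12.756614074280275
plate (array([508.3, 296.7]), 155.6, 142.3, 80.8) 46437
top plane slopes deg [-0.06705307  0.00857041] z at tool 117.05650560977926 rel tcp -19.861693011412285
[319  83  26  26 526] [331.49239544  95.52091255]
ellipse (331.4956970214844, 95.51368713378906) (24.669998168945312, 25.34162712097168)
hole [448.47724171 306.23756422 116.01819862] in tool-aligned (along,across): -84.08179131525122 -0.05330771422467606
```

View pics/hc4z.png

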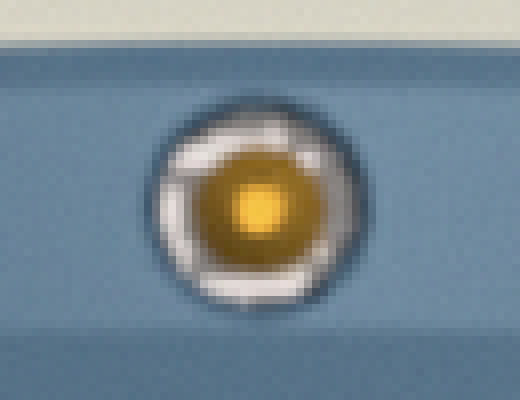

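apply_moves(moves=[[[0,0,-0.0015,0,0.0],[0,0,-0.003,0,0.0],[0,0,-0.004,0,0.0],[0,0,-0.005,0,0.0],[0,0,-0.0055,0,0.0]]])

```text
time: 31.0
eef_pos: [531.5, 292.9, 131.4]
orientation: [-180.0, -0.0, 170.8]
force: [-0.3, -0.1, -3.5]
width: 12.8
```

apply_moves(moves=[[[0,0,-0.0003,0,0.0],[0,0,-0.0006,0,0.0],[0,0,-0.001,0,0.0],[0,0,-0.001,0,0.0],[0,0,-0.001,0,0.0]]])

```text
time: 31.5
eef_pos: [531.6, 293.0, 131.1]
orientation: [-180.0, 0.0, 170.8]
force: [-2.0, -1.0, 0.7]
width: 13.0
```

Contact with the crossbars at the expected height (131 mm). I'll settle slightly, release and lift.

apply_moves(moves=[[[0,0,-0.0004,0,0.0],[0,0,-0.0004,0,0.0],[0,0,-0.0004,0,0.016],[0,0,-0.0004,0,0.025],[0,0,-0.0004,0,0.045]]])

```text
time: 32.0
eef_pos: [531.9, 293.0, 130.1]
orientation: [180.0, 0.1, 170.8]
force: [0.8, -1.4, 0.3]
width: 38.4
```

apply_moves(moves=[[[0,0,0,0,0.05],[0,0,0,0,0.05],[0,0,0.02,0,0.05],[0,0,0.05,0,0.05],[0,0,0.08,0,0.05]]])

```text
time: 32.5
eef_pos: [531.2, 292.8, 210.3]
orientation: [-180.0, -0.1, 170.8]
force: [0.6, 0.9, 0.2]
width: 49.9
```

apply_moves(moves=[[[0,0,0.03,0,0.05],[0,0,0.06,0,0.05],[0,0,0.08,0,0.05],[0,0,0.09,0,0.05],[0,0,0.09,0,0.05]]])

```text
time: 33.0
eef_pos: [532.2, 293.2, 301.9]
orientation: [179.9, 0.2, 170.8]
force: [0.3, -0.2, -0.1]
width: 49.8
```

```bash
python3 - <<'E'
from h import *
st=ctrl.read_state(); print(st["time"],st["eef_pos"],st["force"],st["width"])
for cam in ("wrist","scene","side"):
    st=ctrl.read_state(); s=ctrl.snapshot(cam); cv2.imwrite(f"pics/f_{cam}.png",s["pixels"])
    fish=cam=="wrist"; T=wristT(st,s) if fish else s["T"]; ok=s["z_map"]>0; W=np.full((400,640,3),np.nan); W[ok]=cloud(s,ok,T,fish)
    X,Y,Z=W[...,0],W[...,1],W[...,2]
    h=hsv(s); m=(h[...,0]>95)&(h[...,0]<120)&(h[...,1]>80)&(np.abs(Z-110)<12)&(np.hypot(X-531,Y-293)<130)
    P=W[m]; A=np.c_[P[:,:2]-[531.6,293],np.ones(len(P))]; co=np.linalg.lstsq(A,P[:,2],rcond=None)[0]; print(cam,"plate",rect(P),len(P),np.degrees(co[:2]),co[2])
    m=cmask(s,"red",90)&(Z>86)&(Z<95)&(Y<120)&(X<600); print("red",rect(W[m]) if m.sum()>10 else None)
    m=(Z>113)&(Z<126)&(np.hypot(X-531,Y-293)<110)&(np.hypot(X-531,Y-293)>60)
    k,l,q,c=cv2.connectedComponentsWithStats(m.astype(np.uint8))
    for i in range(1,k):
        if q[i,4]>4: print(" pin",np.round(np.median(W[l==i],0),1),q[i,4])
E
```

```text
33.0 [532.18019328 293.17850488 301.90317685] [ 0.30227239 -0.17915005 -0.11633717] 49.80655007665909
wrist plate (array([531.8, 292.8]), 188.3, 155.1, -9.0) 18523 [-0.00471732 -0.0141255 ] 111.27555921957327
red (array([469.8,  55.3]), 98.2, 16.5, -2.4)
 pin [448.6 306.6 117.6] 56
 pin [612.6 280.6 118.4] 46
scene plate (array([533.5, 294.5]), 191.1, 154.9, -8.3) 3082 [-0.12286482 -0.1567059 ] 109.88452690104914
red (array([471.3,  56. ]), 98.0, 15.7, -1.3)
 pin [451.3 307.4 116.4] 18
 pin [616.4 281.2 116.8] 17
side plate (array([531.6, 288. ]), 180.9, 154.9, -8.8) 1530 [-0.01144444 -0.00664643] 110.24013500517255
red (array([469.2,  53.3]), 97.9, 17.9, -4.0)
 pin [614.  274.8 118.4] 8
 pin [449.3 301.4 116.7] 9
```

View pics/f_side.png

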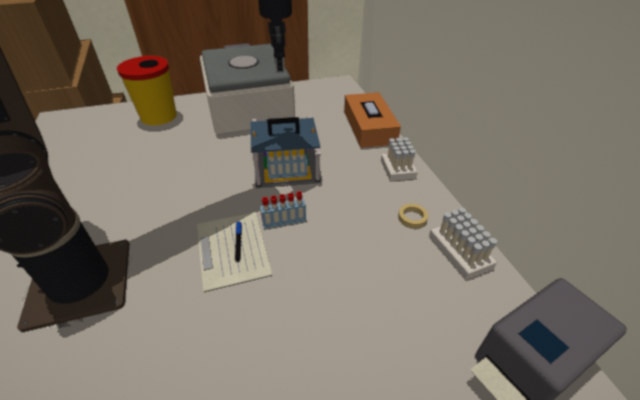

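View pics/f_wrist.png

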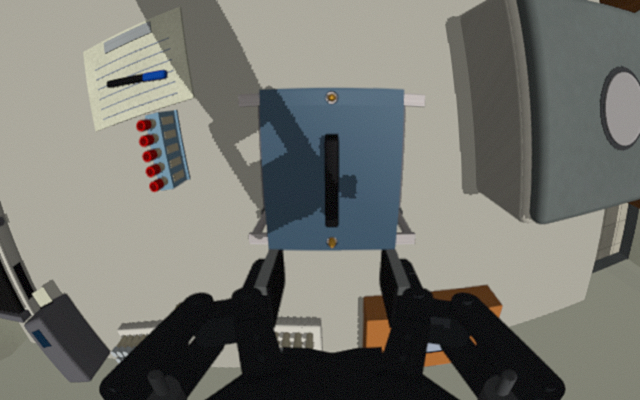

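View pics/f_scene.png

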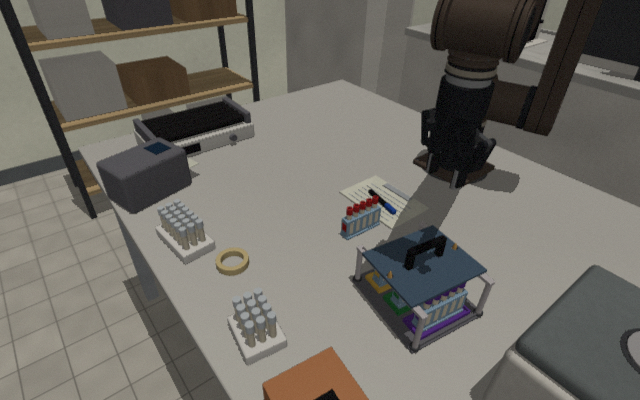

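The cover lies flat, with its top at 110 mm (104 + 6) and tilt under 0.2°. Both pins come through the holes (wrist image 332,98 and 332,242), and the red rack has not moved.

```bash
python3 -c "
from bench import ctrl
print(ctrl.close_job())"
```

```text
the job is handed in; nothing more can be done
None
```

The carrier is packed: the green, lilac and yellow racks stand in the bays of their colours. The retaining cover was lowered last and sits over both pins, flat on the crossbars. The job was handed in at about 33 s, with the gripper open and clear.

**Racks:** The wrist camera put the lilac and green cap tops at 100.3–100.4 mm against 99 mm expected; that camera reads about 1 mm high. Both rows line up with the bays. The yellow row's automatic fit was spoiled by brass-coloured pixels from the pins. I checked that rack by cap height (100.8 mm) and by eye, and both show it seated and upright.

**Cover:** The top measured 109.9 mm (scene), 110.2 mm (side) and 111.3 mm (wrist) against 110 mm expected. Tilt was at most 0.16°, and both pins stand up through their holes.

**Red rack:** It was never touched; it measures within about 2 mm of where it started.

**Disagreements:** The scene and side cameras differ from each other by up to about 6 mm in y, most of it at the pins. I used the wrist camera's values for the fit. No force I read at the end of a move was above about 11 N.

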